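Latch the gate of the sample bay

ROBOT

A 6-joint arm with a two-finger parallel gripper is mounted at the origin on the work surface. World frame = base frame: x ahead of the robot, y to its left, z up, the work surface at z = 0. Lengths are in mm, angles in rad, forces in N, time in s.
With the tool pointing down it reaches from about 250 to 850 mm from the base axis. Payload 12.5 kg.
Tool frame: the origin (TCP) lies at the very end of the fingers, on their centre line; the grasp point (between the pads) lies 19 mm behind it; z points along the fingers, y is the line along which they close (so a half turn about z gives the same grasp; the last joint's range is limited). The gripper opens to 93 mm and grips with 3 to 60 N. Pads are 15 mm wide; open, the fingers measure 128 mm over their backs; the gripper's body (75 mm by 188 mm) begins 65 mm behind the grasp point.
Start: joints at [-1.257, 0.351, 1.652, -0, 1.139, -0.085], TCP at [213.589, -506.817, 196.933] pointing down, gripper open.
Joint ranges: [-2.75, 2.75], [-0.79, 2.1], [0.01, 2.65], [-1.57, 4.71], [0.07, 3.14], [-2.87, 2.87]. Speed limits (rad/s): [2.22, 2.22, 2.79, 3.14, 3.14, 3.14].

INTERFACE

Orientations are given as a rotation vector (axis times angle).
In Python, from station import r gives the robot as it stands.
- The arm moves only by the shell command python3 -m creep 'ROWS' [OPENING] [FORCE]. ROWS is a JSON list of rows, 1 to 8 of them, each of 4 numbers: dx, dy, dz in normalised numbers (1 is 400 mm), then a turn about the tool's z in parts of the range, where 1.0 means 4 rad; each row is the pose to reach, as a shift and turn from the pose commanded when the command began, along the tool's axes at that moment; what a row does not reach only later rows make up. A row lasts 1/12 s, in which the tool goes at most 41.7 mm and 0.125 rad, less where a joint would pass 70% of its speed; a pose out of reach is approached as far as the arm can. OPENING is the finger opening in mm, set as the command begins (- or left out keeps the last). The fingers move at their own pace and stop on an object; FORCE is the grip in N (left out, the last holds). Time passes only in rows, so rows that do not move let the fingers close. It prints the time, the measured TCP pose, the force, the opening and the grip force at its end. Input that does not fit is refused with a message, and nothing moves.
- r.read_state(): the state, without advancing time (a new reading comes with each control period).
- r.snapshot(name): name is "side" or "top"; returns a dict with "frame" (400x640x3 uint8, blue, green, red), "camera_matrix" (3x3 intrinsics, pixels), "position" and "attitude" of the camera in the world. Camera axes: x right, y down, z forward; pixel columns grow to the right and rows downward; lengths in mm; the calibration is good to about 2 mm. A picture is of the moment at which its call begins. There is no depth.
- r.sign_off(): hands the job in; it is judged then, once.
The state is a dict: "t": time; "joint_positions": joint angles; "dq": joint speeds; "joint_efforts": joint torques, N m; "tcp_pos": TCP position; "orientation": TCP orientation; "wrist_force": force on the tool from outside, world axes, zero at the start; "ft_torque": the same for the moment, N m; "opening": finger opening in mm; "grasp_force": force on a finger pad.
Only numpy, scipy, OpenCV 4.12 (cv2) and the standard library are available. Lean on these libraries where they do the work, as an engineer would, in place of code of your own. Each camera call takes 0.05 s, during which the arm holds its last target. There are 200 camera calls.

TASK

The little wooden gate of the sample bay on the desk springs open unless it is latched. Lift the latch bar by its ball knob, swing the gate shut so that the bar passes over the striker, and set the bar down fully home in the catch's slot so that the gate stays shut by itself; then let go. Be gentle with the catch - never force the bar against it - and leave the vase, bowl, flask and mug where they are.

Things in the scene. Friction and masses are not known exactly. Their poses are not given: they have to be found in the camera images.
- frame: Sample bay fixed to the desk: plywood base 360 x 320 x 12 mm, low white side and back walls (top at 92 mm). Origin on the desk surface, in the plane of the shut gate, midway across; x points into the bay (away from the robot, the closing direction), y to the left, z up. The gate's vertical hinge axis is at x = 0, y = +120 mm in this frame.
- gate (a joint): Slatted wooden gate, 210 wide, 16 thick, top at 119 mm, hinged at its left (+y) end. Angle in rad: 0 = in the bay's y-z plane, positive = free end swung out towards the robot (clockwise from above); starts 0.28 to 0.5, can go to -0.12. A spring pulls it open towards 0.4 rad (0.6 N m per rad, plus 0.09 N m hinge friction): about 2 N at the knob to shut it.
- bar (a joint): Steel latch bar on the gate's robot-side face, 6 thick, 14 tall, running 140 mm from its pivot past the gate's free end. Angle in rad: 0 = level, its height on the slot's floor; positive = free end raised. Lower stop -0.12 (hangs there when nothing carries it), upper stop 0.28; on top of the striker about 0.15. Its own weight (about 0.2 kg) lowers it slowly.
- pivot (a point): The bar's pivot, on the bar's centre line: 125 mm from the gate's hinge axis along the gate, 18 mm in front of (robot side of) the gate's middle plane, 105 mm above the desk. The bar turns about the gate's thickness direction.
- knob (a point): Centre of the steel ball knob, 24 mm diameter, on an 8 mm stem on top of the latch bar: with the bar level it is 60 mm from the pivot towards the free end and 60 mm above it, in the bar's plane. Can be pinched from above; lifting it raises the bar, moving it in the bay's x swings the gate. Fingers closing along the gate's thickness clear everything.
- post: Wooden latch post 116 x 30 x 73 mm fixed on the bay's base beside the gate's free end, at x = -18, y = -115 mm in the bay's frame, axes parallel to the bay's; origin under its centre, 12 mm above the desk. It carries the steel catch on its top. The catch bends, which is failure, if post or catch is pressed with more than 20 N.
- slot (a point): Nominal centre of the catch's slot floor (thin rubber pad), 98 mm above the desk. Along x, nearest the robot first: square striker block 26 mm long, 15 mm above the floor; slot 9 mm wide; backstop 40 mm above it, too tall for the raised bar to pass. All 20 mm wide in y. The catch is clamped up to 16 mm off nominal, either way in x: this is not reported and must be felt or seen.
- vase: Turned light-wood vase, 68 mm across, 90 mm tall, standing in the bay. Origin: centre of its underside.
- bowl: Dark turned-wood bowl, 90 mm across, 40 mm tall, in the bay. Origin: centre of its underside.
- flask: Black drinking flask, 66 mm across, 190 mm tall, on the desk left of the bay. Origin: centre of its underside.
- mug: White mug, 80 mm across, 90 mm tall, on the desk right of the bay. Origin: centre of its underside.
Not all that is in view belongs to the job. There is more than one size of the flask; the job needs the middle-sized.

How it is judged (in metres and radians):
On the way:
1. the bar is carried, raised, over the striker as the gate shuts (value of joint bar above 0.11 rad and value of joint gate below 0.13 rad), for 0.1 s.
At the end, for the whole second after the job is handed in: The bar lies home on the slot floor (bar angle -0.03 to 0.05 rad) and the catch holds the gate shut against its spring (gate within 0.1 rad of 0, at least 0.3 N on the catch), both at rest; vase, bowl, flask and mug upright, within 15 mm of their starts (value of joint bar between -0.03 and 0.05 rad and value of joint gate between -0.1 and 0.1 rad and contact force between post and anything else above 0.3 N and velocity of joint bar between -0.05 and 0.05 rad/s and velocity of joint gate between -0.05 and 0.05 rad/s and distance of each of vase, bowl, flask, mug from where it was at the start of the episode below 0.015 m and angle between each of vase, bowl, flask, mug's own z axis and vertical below 0.3 rad); the robot touches nothing.
It fails at once if the catch is pressed with more than 20 N (contact force between post and anything else above 20 N).
It fails at once if the vase is moved by more than 15 mm or tipped (distance of vase from where it was at the start of the episode above 0.015 m or angle between vase's own z axis and vertical above 0.3 rad).
It fails at once if the bowl is moved by more than 15 mm or tipped (distance of bowl from where it was at the start of the episode above 0.015 m or angle between bowl's own z axis and vertical above 0.3 rad).
It fails at once if the flask is moved by more than 15 mm or tipped (distance of flask from where it was at the start of the episode above 0.015 m or angle between flask's own z axis and vertical above 0.3 rad).
It fails at once if the mug is moved by more than 15 mm or tipped (distance of mug from where it was at the start of the episode above 0.015 m or angle between mug's own z axis and vertical above 0.3 rad).
It also fails if it takes over 58 s, if anything falls off the work surface, if the arm or the gripper's body presses on something with over 40 N, if the wrist force passes 120 N, or if a joint passes its speed limit or range.

## Working session

There is one attempt and no reset: what is moved stays moved. The work goes in short steps, Python scripts to look and compute and a shell command to move; the robot and the scene stay as the last step left them, time stands still between calls to the robot, and variables do not carry over. Pictures are saved under pics/ and viewed, at most 13 in all, crops included, and the job is handed in when it is done.

```bash
mkdir -p pics; python3 - <<'E'
from station import r
import cv2,numpy as np
for n in("top","side"):
    s=r.snapshot(n);cv2.imwrite(f"pics/{n}0.png",s["frame"])
    print(n,np.round(s["camera_matrix"],1).tolist(),s["position"],s["attitude"])
s=r.read_state();print(s)
E
```

```text
top [[447.2, 0.0, 313.1], [0.0, 447.2, 197.1], [0.0, 0.0, 1.0]] [ 530.09487794  -32.87223208 1501.39201814] [-2.21681786  2.16979306 -0.07378448]
side [[513.9, 0.0, 314.5], [0.0, 513.9, 188.6], [0.0, 0.0, 1.0]] [ 307.29221058  984.1526113  1213.0343508 ] [-0.4700795   2.78466132 -1.11981249]
{'t': 0.1, 'joint_positions': array([-1.25658984e+00,  3.51185072e-01,  1.65233516e+00,  3.32900597e-05,
        1.13911535e+00, -8.45824521e-02]), 'dq': array([-0.00049343, -0.00192648, -0.00113521, -0.00059288, -0.00153961,
        0.0018155 ]), 'joint_efforts': array([ 9.35520584e-04, -4.98026025e+01, -2.85702735e+01,  7.01013138e-02,
        2.39121710e-02, -2.38015508e-05]), 'tcp_pos': array([ 213.50637669, -506.51491834,  196.4632703 ]), 'orientation': array([-3.07833274e+00, -6.22046223e-01,  1.40456611e-04]), 'wrist_force': array([ 0.16472411, -0.05860269, -0.56714038]), 'ft_torque': array([ 0.00636993, -0.02181986,  0.01996841]), 'grasp_force': 0.0, 'opening': 93.10771291122951}
```

View pics/top0.png

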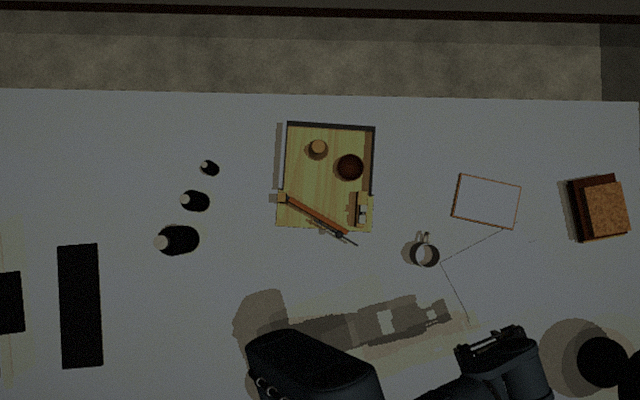

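View pics/side0.png

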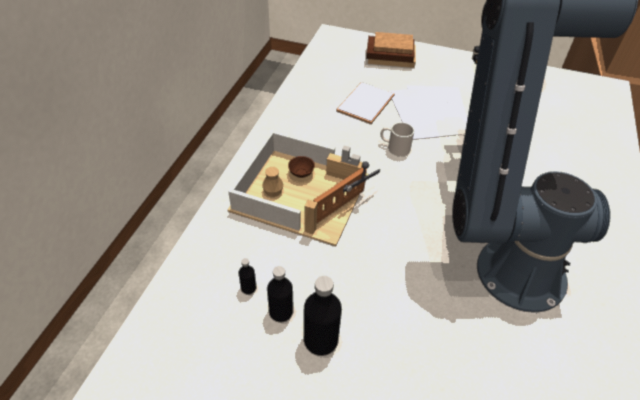

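The top view shows the bay at about (275-375, 122-233), the gate running from (280,197) to (357,245), and the catch near (358,208). In the side view the knob is near (365,166) and the catch near (350,155). I'll enlarge both.

```bash
cat > h.py <<'E'
import cv2,numpy as np
from scipy.spatial.transform import Rotation as R
def ray(s,u,v):
    d=R.from_rotvec(s["attitude"]).as_matrix()@np.linalg.solve(s["camera_matrix"],[u,v,1.]); return np.array(s["position"]),d/np.linalg.norm(d)
def plane(s,u,v,z):
    p,d=ray(s,u,v); return p+d*(z-p[2])/d[2]
def two(s1,p1,s2,p2):
    a,d=ray(s1,*p1);b,e=ray(s2,*p2)
    t=np.linalg.lstsq(np.c_[d,-e],b-a,rcond=None)[0]
    x,y=a+t[0]*d,b+t[1]*e; return (x+y)/2,np.linalg.norm(x-y)
def proj(s,P):
    c=R.from_rotvec(s["attitude"]).as_matrix().T@(np.array(P,float)-s["position"]); q=s["camera_matrix"]@c; return q[:2]/q[2]
E
python3 - <<'E'
from station import r
import cv2,numpy as np,pickle
S={n:r.snapshot(n) for n in("top","side")}
pickle.dump(S,open("s0.pkl","wb"))
def crop(f,x,y,w,h,k): return cv2.resize(cv2.convertScaleAbs(f[y:y+h,x:x+w],alpha=1),None,fx=k,fy=k,interpolation=cv2.INTER_CUBIC)
a=crop(np.clip(S["top"]["frame"].astype(float)*1.8,0,255).astype(np.uint8),265,115,115,140,4)
cv2.imwrite("pics/t1.png",a)
cv2.imwrite("pics/s1.png",crop(S["side"]["frame"],225,130,160,115,5))
E
```

```text
(no output)
```

View pics/t1.png

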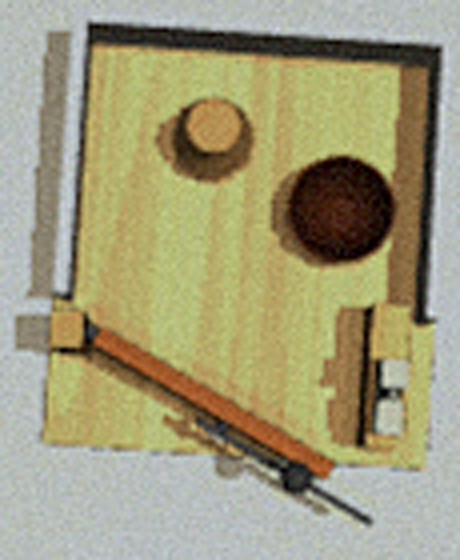

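View pics/s1.png

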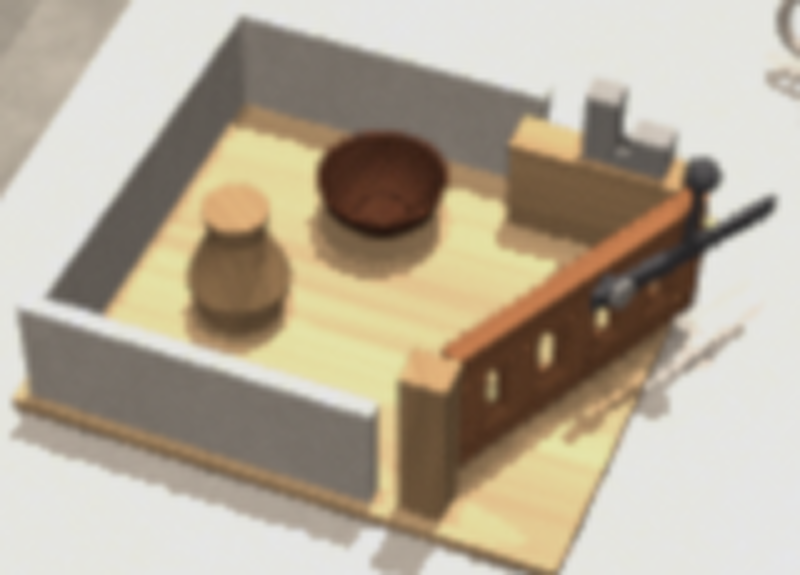

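The top crop shows the knob at (296,476), the backstop top at about (393,374), the striker top (378-408, 397-433), the post top (372-410, 305-447) and the hinge near (90,330). In the side crop the knob is at (702,175). Next I'll turn these into positions.

```bash
python3 - <<'E'
from h import *
import pickle
S=pickle.load(open("s0.pkl","rb"));T,D=S["top"],S["side"]
t=lambda x,y:((x+.5)/4-.5+265,(y+.5)/4-.5+115)
d=lambda x,y:((x+.5)/5-.5+225,(y+.5)/5-.5+130)
np.set_printoptions(precision=1,suppress=True)
k,e=two(T,t(296,476),D,d(702,175));print("knob",k,e)
fl,fr=plane(T,*t(42,443),12),plane(T,*t(427,468),12)
print("front edge",fl,fr,np.linalg.norm(fl-fr))
bl,br=plane(T,*t(90,23),92),plane(T,*t(441,47),92);print("back wall",bl,br)
ex=fl-fr; yaw=np.arctan2(-ex[0],ex[1]);ex=bl-br;yaw2=np.arctan2(-ex[0],ex[1]);print("yaw",yaw,yaw2)
P={"posttop_bl":(374,304,85),"posttop_br":(411,306,85),"posttop_fl":(364,447,85),"posttop_fr":(400,450,85),"hinge":(92,333,119),"gate_end":(327,470,119),"bs_bl":(380,360,138),"bs_fr":(407,388,138),"st_fl":(376,432,113),"st_fr":(404,434,113),"hpost":(68,329,119),"bartip":(371,522,112)}
W={n:plane(T,*t(*p[:2]),p[2]) for n,p in P.items()}
for n,p in W.items(): print(n,p)
print("striker near top L side", two(T,t(404,434),D,d(672,128)))
print("backstop top ctr", two(T,t(393,374),D,d(608,90)))
E
```

```text
knob [ 502.9 -119.4  157.6] 2.8058532924919124
front edge [524.3  83.   12. ] [ 510.4 -237.2   12. ] 320.5574644076707
back wall [859.6  47.4  92. ] [ 846.6 -233.    92. ]
yaw -0.04351547399885102 -0.04628687553963782
posttop_bl [ 640.4 -183.3   85. ]
posttop_br [ 639.5 -212.8   85. ]
posttop_fl [ 526.9 -177.1   85. ]
posttop_fr [ 525.1 -205.7   85. ]
hinge [610.5  38.3 119. ]
gate_end [ 508.7 -145.4  119. ]
bs_bl [ 593.5 -182.9  138. ]
bs_fr [ 572.6 -203.9  138. ]
st_fl [ 538.7 -183.4  113. ]
st_fr [ 537.7 -205.2  113. ]
hpost [613.2  56.9 119. ]
bartip [ 469.2 -180.7  112. ]
striker near top L side (array([ 538.5, -205.4,  109.6]), np.float64(1.7582782849769072))
backstop top ctr (array([ 581.6, -193.2,  139.3]), np.float64(2.8487000151847646))
```

Everything agrees: the knob height is 157.6 against 157.4 expected, and the knob is 192 mm from the hinge. That gives bay yaw -0.045, gate about 0.46 and slot centre about x_b = -32, so the latched gate angle should be about 0.06. Next I'll work out the tool shifts.

```bash
cat >> h.py <<'E'
YAW=-0.045; H=np.array([611.3,39.0])
def knob(g,b):  # world knob centre for gate g, bar b
    a=125+60*np.cos(b)-60*np.sin(b); z=105+60*np.cos(b)+60*np.sin(b); w=YAW-g
    u=np.array([np.sin(w),-np.cos(w)]); n=np.array([np.cos(w),np.sin(w)])
    return np.r_[H+a*u-18*n,z]
def goto(st,p,yaw):  # shift in tool axes + turn, tool y along yaw (mod pi)
    M=R.from_rotvec(st["orientation"]).as_matrix(); cur=np.arctan2(M[1,1],M[0,1])
    dt=-((yaw-cur+np.pi/2)%np.pi-np.pi/2)   # tool z points down
    return np.round(np.r_[M.T@(np.array(p)-st["tcp_pos"]),dt],3)
E
python3 - <<'E'
from h import *
from station import r
s=r.read_state(); print(knob(.461,-.12))
k=np.array([502.9,-119.4,197]); print(goto(s,k,-.506), R.from_rotvec(s["orientation"]).as_matrix().round(3))
E
```

```text
[ 502.61712476 -119.99866267  157.38578571]
[ 4.17038e+02 -2.44516e+02 -2.12000e-01 -6.66000e-01] [[ 0.922  0.388 -0.   ]
 [ 0.388 -0.922  0.001]
 [ 0.    -0.001 -1.   ]]
```

Units first: shifts go in shares of 400 mm and turns go in shares of 4 rad. So 280 mm / 400 = 0.7, 245 mm / 400 = 0.6125, -0.666 rad / 4 = -0.1665.

```bash
python3 -m creep '[[0.0875,-0.05,-0.0125,-0.025],[0.175,-0.1025,-0.025,-0.05],[0.2625,-0.1525,-0.025,-0.075],[0.35,-0.205,-0.025,-0.1],[0.4375,-0.255,-0.025,-0.125],[0.525,-0.3075,-0.025,-0.15],[0.6125,-0.3575,-0.025,-0.1665],[0.7,-0.41,-0.025,-0.1665]]' 60
python3 - <<'E'
from h import *
from station import r
s=r.read_state(); print(goto(s,[502.9,-119.6,175],-.506))
E
```

```text
t: 0.87
tcp_pos: [408.7, -245.2, 207.0]
orientation: [2.703, 1.6, 0.0]
wrist_force: [0.6, -1.0, -0.4]
opening: 60.0
grasp_force: 0.0
[1.55443e+02 2.21390e+01 3.20040e+01 4.00000e-03]
```

To row units: 140 mm / 400 = 0.35, 120 mm / 400 = 0.3.

```bash
python3 -m creep '[[0.075,0.01,0,0],[0.15,0.0225,0,0],[0.225,0.0325,0,0],[0.3,0.0425,0,0],[0.35,0.05,0,0],[0.35,0.05,0,0]]' 60
python3 - <<'E'
from h import *
from station import r
s=r.read_state(); print(goto(s,[502.9,-119.6,139],-.506))
E
```

```text
t: 1.37
tcp_pos: [494.8, -131.7, 206.8]
orientation: [-2.704, -1.598, -0.001]
wrist_force: [-0.2, -0.3, 0.6]
opening: 60.1
grasp_force: 0.0
[1.4432e+01 1.2730e+00 6.7810e+01 3.0000e-03]
```

To row units: 67 mm / 400 = 0.1675, 55 mm / 400 = 0.1375.

```bash
python3 -m creep '[[0.035,0.0025,0,0],[0.035,0.0025,0.05,0],[0.035,0.0025,0.1,0],[0.035,0.0025,0.1375,0],[0.035,0.0025,0.1675,0],[0.035,0.0025,0.1675,0],[0.035,0.0025,0.1675,0]]' 60
python3 - <<'E'
from h import *
from station import r
s=r.read_state(); print(goto(s,[502.9,-119.6,139],-.506))
S={n:r.snapshot(n) for n in("top","side")}
a=cv2.resize(S["top"]["frame"][195:265,290:380],None,fx=4,fy=4); b=cv2.resize(S["side"]["frame"][120:190,310:400],None,fx=4,fy=4)
cv2.imwrite("pics/g.png",np.hstack([np.clip(a*1.8,0,255).astype(np.uint8),b]))
E
```

```text
t: 1.95
tcp_pos: [500.5, -122.8, 139.8]
orientation: [-2.706, -1.594, 0.001]
wrist_force: [0.4, 0.1, 0.5]
opening: 60.1
grasp_force: 0.0
[ 3.984  0.564  0.803 -0.   ]
```

View pics/g.png

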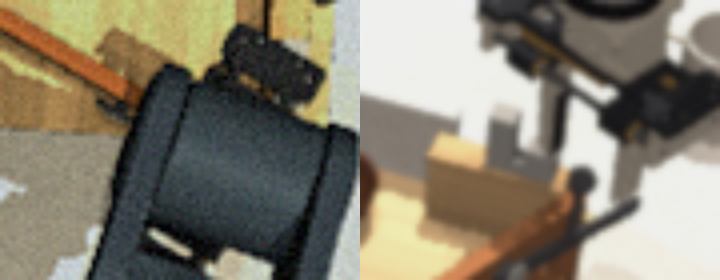

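The fingers straddle the knob, which is at (580,180) in the side half. About 4 mm remains along tool x. I'll correct that and close gently.

To row units: 4 mm / 400 = 0.01, 1 mm / 400 = 0.0025.

```bash
python3 -m creep '[[0.01,0,0.0025,0],[0.01,0,0.0025,0],[0.01,0,0.0025,0]]' 60; python3 -m creep '[[0,0,0,0],[0,0,0,0],[0,0,0,0],[0,0,0,0],[0,0,0,0],[0,0,0,0],[0,0,0,0],[0,0,0,0]]' 10 15
python3 - <<'E'
from h import *
from station import r
s=r.read_state(); print(goto(s,knob(.461,.2)-[0,0,19],-.506))
E
```

```text
t: 2.3
tcp_pos: [503.1, -118.8, 139.3]
orientation: [2.706, 1.595, 0.001]
wrist_force: [0.9, 0.3, 0.4]
opening: 60.3
grasp_force: 0.0
t: 2.97
tcp_pos: [502.9, -118.9, 138.9]
orientation: [-2.707, -1.595, 0.0]
wrist_force: [0.5, -0.6, -0.8]
opening: 21.2
grasp_force: 14.3
[ 18.824   0.283 -17.847  -0.   ]
```

To row units: 19 mm / 400 = 0.0475, -14.4 mm / 400 = -0.036.

```bash
python3 -m creep '[[0.0055,0,-0.0065,0],[0.011,0,-0.013,0],[0.017,0,-0.019,0],[0.023,0,-0.025,0],[0.0295,0,-0.0305,0],[0.036,0,-0.036,0],[0.0425,0,-0.041,0],[0.0475,0,-0.045,0]]'; python3 -m creep '[[0,0,0,0],[0,0,0,0]]'
python3 - <<'E'
from h import *
from station import r
s=r.read_state(); print(s["ft_torque"])
for g in (.4,.3,.2,.13,.1,.08,.06): print(g,goto(s,knob(g,.2)-[0,0,19],YAW-g))
S=r.snapshot("side"); cv2.imwrite("pics/l.png",cv2.resize(S["frame"][120:220,280:400],None,fx=5,fy=5))
E
```

```text
t: 3.63
tcp_pos: [512.3, -102.2, 157.4]
orientation: [2.706, 1.595, 0.0]
wrist_force: [-1.4, -1.6, 0.2]
opening: 19.4
grasp_force: 13.7
t: 3.8
tcp_pos: [512.3, -102.5, 157.3]
orientation: [2.706, 1.595, 0.0]
wrist_force: [-2.1, -2.8, 2.9]
opening: 19.5
grasp_force: 14.0
[-0.55667898  0.26779249 -0.03419156]
0.4 [-0.9   10.521  0.565 -0.061]
0.3 [-0.789 27.796  0.578 -0.161]
0.2 [ 1.046 44.974  0.592 -0.261]
0.13 [ 3.347 56.848  0.601 -0.331]
0.1 [ 4.586 61.882  0.604 -0.361]
0.08 [ 5.496 65.217  0.607 -0.381]
0.06 [ 6.473 68.532  0.609 -0.401]
```

View pics/l.png

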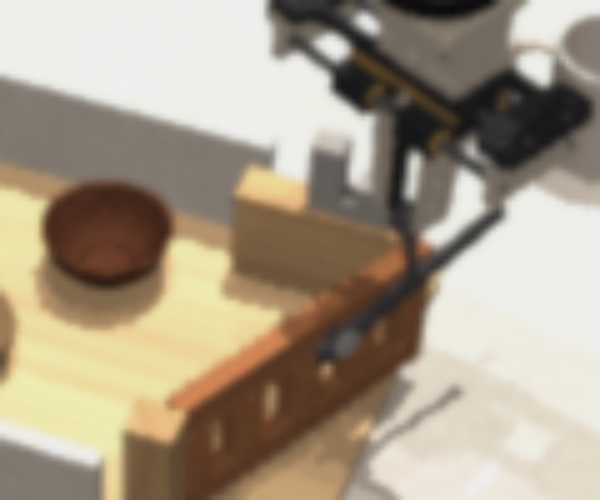

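The bar is raised, with its tip at (500,210) and pivot at (345,343) in the crop, and the fingers are still on the ball. The opening shrank, so I'll check the bar angle by casting rays onto the bar's plane.

```bash
cat >> h.py <<'E'
def barplane(s,u,v,g):
    w=YAW-g; U=np.array([np.sin(w),-np.cos(w),0]); n=np.array([np.cos(w),np.sin(w),0])
    o=np.r_[H,0]-18*n; p,d=ray(s,u,v); q=p+d*((o-p)@n)/(d@n); return (q-o)@U,q[2]
E
python3 - <<'E'
from h import *
from station import r
import pickle
S=r.snapshot("side"); c=lambda x,y:((x+.5)/5-.5+280,(y+.5)/5-.5+120)
for n,p in dict(pivot=(335,345),tip=(500,211),stem=(411,272),tipf=(403,205)).items(): print(n,np.round(barplane(S,*c(*p),.461),1))
D=pickle.load(open("s0.pkl","rb"))["side"]; d=lambda x,y:((x+.5)/5-.5+225,(y+.5)/5-.5+130)
for n,p in dict(pivot=(605,297),tip=(772,205),stem=(697,240),knob=(702,175)).items(): print("0",n,np.round(barplane(D,*d(*p),.461),1))
k=proj(S,knob(.461,.2)); print("knob proj at .2",(k-[280,120])*5, (proj(S,knob(.461,.1))-[280,120])*5, "tcp",(proj(S,r.read_state()["tcp_pos"])-[280,120])*5)
E
```

```text
pivot [120.9 102.3]
tip [262.6 124.4]
stem [183.7 122.8]
tipf [169.1 187.4]
0 pivot [116.6 103.6]
0 tip [266.4  83.9]
0 stem [196.3  99. ]
0 knob [193.4 156. ]
knob proj at .2 [402.66628027 215.30362318] [410.02229923 216.24769034] tcp [400.09252583 238.00759147]
```

To row units: 4 mm / 400 = 0.01, -3 mm / 400 = -0.0075.

```bash
python3 -m creep '[[0,0,0,0],[0,0,0,0],[0.0038,0,-0.0025,0],[0.0075,0,-0.005,0],[0.01,0,-0.0075,0],[0.01,0,-0.0075,0]]' - 25
python3 - <<'E'
from h import *
from station import r
s=r.read_state()
print((s["tcp_pos"]))
S=r.snapshot("side"); cv2.imwrite("pics/l2.png",cv2.resize(S["frame"][145:195,340:400],None,fx=10,fy=10,interpolation=cv2.INTER_CUBIC))
E
```

```text
t: 4.4
tcp_pos: [514.2, -98.7, 160.1]
orientation: [2.707, 1.595, 0.0]
wrist_force: [-2.3, -4.0, 3.9]
opening: 18.5
grasp_force: 22.9
[514.20273343 -98.66504183 160.14198757]
```

View pics/l2.png

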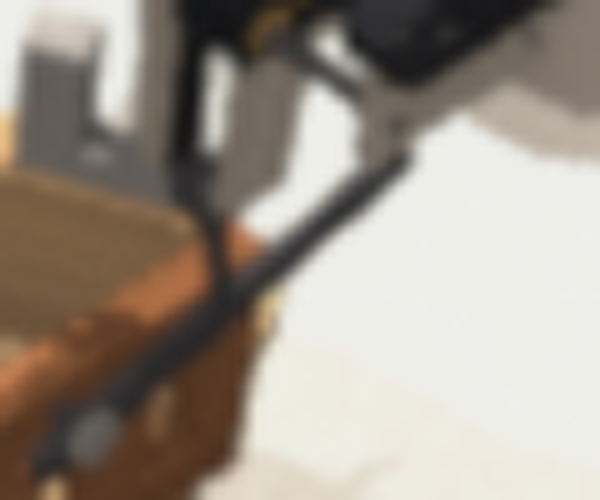

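The tip is at (408,152), the pivot at about (85,437) and the ball between the fingers near (195,175).

```bash
python3 - <<'E'
from h import *
from station import r
S=r.snapshot("side"); c=lambda x,y:((x+.5)/10-.5+340,(y+.5)/10-.5+145)
for n,p in dict(tip=(408,152),ball=(195,175),pivot=(75,445)).items(): print(n,np.round(barplane(S,*c(*p),.461),1))
for b in (.12,.16,.2,.24,.28):
  pv=knob(.461,0); w=YAW-.461;u=np.array([np.sin(w),-np.cos(w)]);n=np.array([np.cos(w),np.sin(w)])
  tip=np.r_[H+(125+140*np.cos(b))*u-18*n,105+140*np.sin(b)]
  f=lambda P:((proj(S,P)-[340,145])*10).round()
  print(b,f(tip),f(knob(.461,b)))
s=r.read_state(); print("grasp",f(s["tcp_pos"]+[0,0,19]),f(s["tcp_pos"]), s["tcp_pos"]+[0,0,19], knob(.461,.2),knob(.461,.24))
E
```

```text
tip [264.8 131.7]
ball [164.6 184.3]
pivot [123.1  98.8]
0.12 [398. 172.] [217. 182.]
0.16 [398. 160.] [211. 181.]
0.2 [398. 149.] [205. 181.]
0.24 [397. 137.] [199. 181.]
0.28 [396. 127.] [193. 181.]
grasp [197. 179.] [191. 226.] [514.09190623 -98.81840985 179.03010715] [ 512.24651097 -102.62082822  175.72415452] [ 513.63547199 -100.11421625  177.54243608]
```

The bar is at about 0.2, well clear of the striker. I'll swing by rotating the tool about the hinge.

```bash
cat >> h.py <<'E'
def swing(st,dgs):
    M=R.from_rotvec(st["orientation"]).as_matrix(); v=st["tcp_pos"]-np.r_[H,st["tcp_pos"][2]]
    for d in dgs: print(d,np.round(np.r_[M.T@(R.from_rotvec([0,0,d]).apply(v)-v),-d],2))
E
python3 - <<'E'
from h import *
from station import r
s=r.read_state(); swing(s,[.04,.08,.12,.16,.20,.24,.28,.30])
E
```

```text
0.04 [-0.6   6.72  0.   -0.04]
0.08 [-0.92 13.46  0.   -0.08]
0.12 [-0.98 20.2   0.   -0.12]
0.16 [-0.77 26.94  0.   -0.16]
0.2 [-2.800e-01  3.367e+01  1.000e-02 -2.000e-01]
0.24 [ 4.700e-01  4.038e+01  1.000e-02 -2.400e-01]
0.28 [ 1.490e+00  4.704e+01  1.000e-02 -2.800e-01]
0.3 [ 2.100e+00  5.036e+01  1.000e-02 -3.000e-01]
```

To row units: 37 mm / 400 = 0.0925, 33.7 mm / 400 = 0.0843, -0.22 rad / 4 = -0.055.

```bash
python3 -m creep '[[-0.0008,0.0085,0,-0.005],[-0.0015,0.0168,0,-0.01],[-0.0023,0.0338,0,-0.02],[-0.0025,0.0505,0,-0.03],[-0.002,0.0675,0,-0.04],[-0.0008,0.0843,0,-0.05],[0,0.0925,0,-0.055],[0,0.0925,0,-0.055]]'
python3 - <<'E'
from h import *
from station import r
s=r.read_state(); print(goto(s,s["tcp_pos"],YAW-.24)); swing(s,[.02,.04,.06,.08,.1,.12,.14,.16,.18])
S=r.snapshot("side"); cv2.imwrite("pics/m.png",cv2.resize(S["frame"][135:195,325:395],None,fx=8,fy=8,interpolation=cv2.INTER_CUBIC))
E
```

```text
t: 5.17
tcp_pos: [547.0, -117.3, 159.9]
orientation: [2.514, 1.883, 0.0]
wrist_force: [-2.3, -5.0, 5.1]
opening: 18.1
grasp_force: 23.2
[0. 0. 0. 0.]
0.02 [-0.32  3.36  0.   -0.02]
0.04 [-0.58  6.73  0.   -0.04]
0.06 [-7.600e-01  1.011e+01  1.000e-02 -6.000e-02]
0.08 [-8.800e-01  1.348e+01  1.000e-02 -8.000e-02]
0.1 [-9.300e-01  1.686e+01  1.000e-02 -1.000e-01]
0.12 [-9.200e-01  2.024e+01  1.000e-02 -1.200e-01]
0.14 [-8.300e-01  2.362e+01  1.000e-02 -1.400e-01]
0.16 [-6.800e-01  2.699e+01  2.000e-02 -1.600e-01]
0.18 [-4.600e-01  3.037e+01  2.000e-02 -1.800e-01]
```

View pics/m.png

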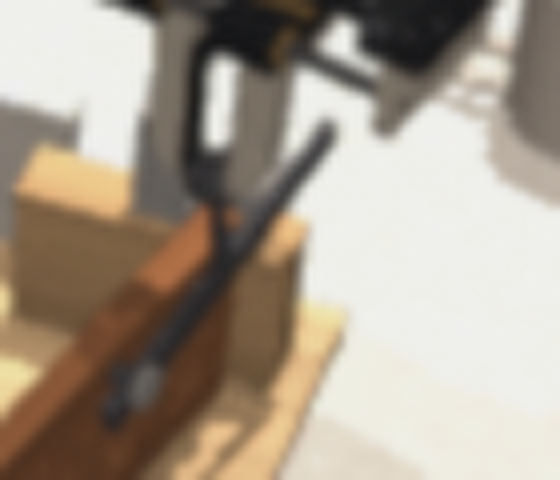

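The tip is at (328,130), and the catch is behind the fingers. I'll check the bar angle by ray.

```bash
python3 - <<'E'
from h import *
from station import r
S=r.snapshot("side"); c=lambda x,y:((x+.5)/8-.5+325,(y+.5)/8-.5+135)
for g in (.22,.24,.26):
  print(g,[np.round(barplane(S,*c(*p),g),1) for p in ((328,128),(120,400))])
E
```

```text
0.22 [array([271.9, 123.1]), array([119.2,  97.7])]
0.24 [array([261.3, 133.9]), array([115.4, 102.7])]
0.26 [array([251.6, 144. ]), array([111.9, 107.3])]
```

The bar is still at about 0.2, 7 mm clear of the striker. I'll carry it on to a gate angle of about 0.10.

To row units: 22 mm / 400 = 0.055, 20.2 mm / 400 = 0.0505, -0.13 rad / 4 = -0.0325.

```bash
python3 -m creep '[[-0.0008,0.0085,0,-0.005],[-0.0015,0.0168,0,-0.01],[-0.002,0.025,0,-0.015],[-0.0023,0.0338,0,-0.02],[-0.0023,0.0423,0,-0.025],[-0.0023,0.0505,0,-0.03],[-0.0023,0.055,0,-0.0325],[-0.0023,0.055,0,-0.0325]]'; python3 -m creep '[[0,0,0,0],[0,0,0,0]]'
python3 - <<'E'
from h import *
from station import r
s=r.read_state(); swing(s,[.01,.02,.03,.04,.05])
M=R.from_rotvec(s["orientation"]).as_matrix();print("F tool",M.T@s["wrist_force"])
E
```

```text
t: 5.93
tcp_pos: [567.4, -123.9, 160.1]
orientation: [2.387, 2.041, 0.0]
wrist_force: [-1.9, -4.4, 5.1]
opening: 18.4
grasp_force: 23.1
t: 6.1
tcp_pos: [567.2, -123.8, 160.1]
orientation: [2.388, 2.041, 0.0]
wrist_force: [-0.5, -5.1, 4.2]
opening: 17.7
grasp_force: 23.1
0.01 [-0.17  1.68  0.   -0.01]
0.02 [-0.33  3.36  0.   -0.02]
0.03 [-0.47  5.04  0.   -0.03]
0.04 [-0.59  6.72  0.   -0.04]
0.05 [-0.7   8.4   0.   -0.05]
F tool [-5.09885307  0.31324625 -4.22863004]
```

To row units: 4.2 mm / 400 = 0.0105, 3.4 mm / 400 = 0.0085, -0.02 rad / 4 = -0.005.

```bash
python3 -m creep '[[-0.0003,0.0023,0,-0.0013],[-0.0005,0.0043,0,-0.0025],[-0.0005,0.0063,0,-0.0038],[-0.0008,0.0085,0,-0.005],[-0.0008,0.0105,0,-0.0063],[-0.0008,0.0105,0,-0.0063]]'
cat > f.py <<'E'
from h import *
from station import r
s=r.read_state();M=R.from_rotvec(s["orientation"]).as_matrix();w=np.arctan2(M[1,1],M[0,1])
print("F tool",(M.T@s["wrist_force"]).round(2),"g est",round(YAW-w,4),"tau",s["ft_torque"].round(3))
E
python3 f.py
```

```text
t: 6.6
tcp_pos: [571.3, -124.9, 160.1]
orientation: [2.362, 2.071, -0.0]
wrist_force: [-1.7, -4.8, 5.4]
opening: 17.9
grasp_force: 23.2
F tool [-5.   -1.05 -5.44] g est 0.086 tau [-1.04   0.362 -0.032]
```

Now small steps towards the backstop, watching the tool y force.

To row units: 0.8 mm / 400 = 0.002, 0.4 mm / 400 = 0.001, -0.005 rad / 4 = -0.0013.

```bash
python3 -m creep '[[0,0.001,0,-0.0005],[-0.0003,0.002,0,-0.0013],[-0.0003,0.002,0,-0.0013]]'|grep wrist; python3 f.py;  python3 -m creep '[[0,0.001,0,-0.0005],[-0.0003,0.002,0,-0.0013],[-0.0003,0.002,0,-0.0013]]' |grep wrist; python3 f.py; python3 -m creep '[[0,0.001,0,-0.0005],[-0.0003,0.002,0,-0.0013],[-0.0003,0.002,0,-0.0013]]' |grep wrist; python3 f.py
```

```text
wrist_force: [-1.9, -4.1, 5.6]
F tool [-4.27 -1.34 -5.64] g est 0.0811 tau [-0.995  0.353 -0.075]
wrist_force: [-2.3, -5.3, 4.2]
F tool [-5.55 -1.69 -4.25] g est 0.0761 tau [-1.054  0.376  0.015]
wrist_force: [-1.7, -5.4, 4.9]
F tool [-5.59 -1.03 -4.92] g est 0.0711 tau [-1.012  0.34  -0.032]
```

To row units: 0.7 mm / 400 = 0.0018, 0.4 mm / 400 = 0.001, -0.004 rad / 4 = -0.001.

```bash
python3 -m creep '[[0,0.001,0,-0.0005],[0,0.0018,0,-0.001],[0,0.0018,0,-0.001]]'|grep wrist; python3 f.py;  python3 -m creep '[[0,0.001,0,-0.0005],[0,0.0018,0,-0.001],[0,0.0018,0,-0.001]]'|grep wrist; python3 f.py
```

```text
wrist_force: [-2.4, -5.1, 5.1]
F tool [-5.35 -1.79 -5.13] g est 0.0672 tau [-1.023  0.402 -0.003]
wrist_force: [-2.2, -5.2, 6.3]
F tool [-5.38 -1.63 -6.29] g est 0.0631 tau [-1.049  0.363 -0.047]
```

To row units: 0.7 mm / 400 = 0.0018, 0.4 mm / 400 = 0.001, -0.004 rad / 4 = -0.001.

```bash
python3 -m creep '[[0,0.001,0,-0.0005],[0,0.0018,0,-0.001],[0,0.0018,0,-0.001]]'|grep wrist; python3 f.py
```

```text
wrist_force: [-2.3, -5.3, 6.5]
F tool [-5.53 -1.71 -6.53] g est 0.0592 tau [-1.081  0.365 -0.067]
```

To row units: 0.7 mm / 400 = 0.0018, 0.4 mm / 400 = 0.001, -0.004 rad / 4 = -0.001.

```bash
for i in 1; do :; done; python3 -m creep '[[0,0.001,0,-0.0005],[0,0.0018,0,-0.001],[0,0.0018,0,-0.001]]'|grep wrist; python3 f.py
```

```text
wrist_force: [-3.5, -5.4, 7.9]
F tool [-5.73 -2.96 -7.88] g est 0.0552 tau [-1.131  0.64  -0.035]
```

To row units: 0.7 mm / 400 = 0.0018, 0.4 mm / 400 = 0.001, -0.004 rad / 4 = -0.001.

```bash
python3 -m creep '[[0,0.001,0,-0.0005],[0,0.0018,0,-0.001],[0,0.0018,0,-0.001]]'|grep wrist; python3 f.py
```

```text
wrist_force: [-7.6, -4.5, 8.8]
F tool [-5.25 -7.17 -8.81] g est 0.0512 tau [-1.048  1.248 -0.022]
```

To row units: 0.7 mm / 400 = 0.0018, 0.4 mm / 400 = 0.001, -0.004 rad / 4 = -0.001.

```bash
python3 -m creep '[[0,0.001,0,-0.0005],[0,0.0018,0,-0.001],[0,0.0018,0,-0.001]]'|grep wrist; python3 f.py
```

```text
wrist_force: [-10.0, -4.7, 10.7]
F tool [ -5.64  -9.59 -10.7 ] g est 0.0472 tau [-1.02   1.831 -0.065]
```

Contact with the backstop began at g≈0.055, matching the vision estimate of about 0.06 for the slot centre. I'll back off 0.012 and begin lowering.

To row units: -2.1 mm / 400 = -0.0053, -1.5 mm / 400 = -0.0038, 0.012 rad / 4 = 0.003.

```bash
python3 -m creep '[[0,-0.002,0,0.0013],[0,-0.0038,0,0.0023],[0,-0.0053,0,0.003],[0,-0.0053,0,0.003],[0,-0.0053,0,0.003]]'|grep -v ori; python3 f.py; python3 -m creep '[[-0.0025,0,0.0015,0],[-0.005,0,0.0033,0],[-0.0075,0,0.005,0],[-0.01,0,0.007,0],[-0.01,0,0.007,0]]'|grep -v ori; python3 f.py
```

```text
t: 9.27
tcp_pos: [575.7, -125.7, 160.2]
wrist_force: [-2.1, -5.0, 5.3]
opening: 18.1
grasp_force: 23.3
F tool [-5.24 -1.58 -5.34] g est 0.0594 tau [-1.06   0.349 -0.081]
t: 9.68
tcp_pos: [575.3, -130.1, 157.5]
wrist_force: [-3.1, -5.3, 6.4]
opening: 17.7
grasp_force: 23.6
F tool [-5.64 -2.54 -6.36] g est 0.0594 tau [-1.221  0.397  0.   ]
```

To row units: -2 mm / 400 = -0.005, 1.6 mm / 400 = 0.004.

```bash
python3 -m creep '[[-0.0018,0,0.0015,0],[-0.0035,0,0.0028,0],[-0.005,0,0.004,0],[-0.005,0,0.004,0]]'|grep -v ori; python3 f.py; python3 -m creep '[[-0.0018,0,0.0015,0],[-0.0035,0,0.0028,0],[-0.005,0,0.004,0],[-0.005,0,0.004,0]]'|grep -v ori; python3 f.py
python3 - <<'E'
from h import *
from station import r
S=r.snapshot("side"); cv2.imwrite("pics/n.png",cv2.resize(S["frame"][130:190,315:385],None,fx=8,fy=8,interpolation=cv2.INTER_CUBIC))
E
```

```text
t: 10.02
tcp_pos: [575.2, -132.1, 156.0]
wrist_force: [-2.5, -6.9, 7.2]
opening: 18.0
grasp_force: 23.8
F tool [-7.17 -1.75 -7.18] g est 0.0593 tau [-1.334  0.415 -0.013]
t: 10.35
tcp_pos: [575.0, -134.2, 154.5]
wrist_force: [-2.7, -6.7, 7.9]
opening: 18.0
grasp_force: 23.9
F tool [-7.   -1.98 -7.88] g est 0.0594 tau [-1.409  0.425 -0.031]
```

View pics/n.png

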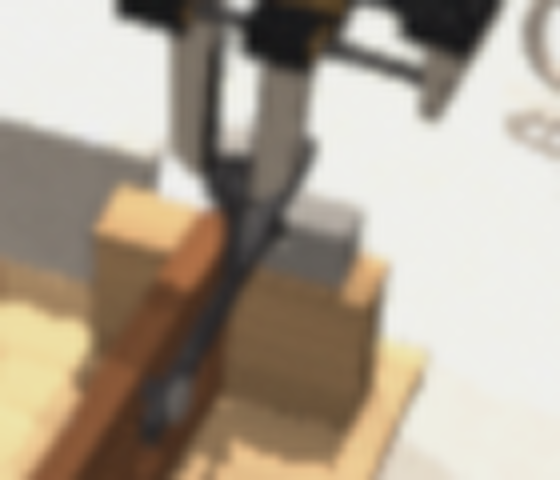

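The bar tip is at (308,145), and the striker top, about (285-360, 195-235), is on the robot side of it. I'll check the bar angle.

```bash
python3 - <<'E'
from h import *
from station import r
S=r.snapshot("side"); c=lambda x,y:((x+.5)/8-.5+315,(y+.5)/8-.5+130)
for g in (.05,.06,.07):
  print(g,np.round(barplane(S,*c(308,144),g),1))
  for b in (.05,.1,.15,.2):
    w=YAW-g;u=np.array([np.sin(w),-np.cos(w)]);n=np.array([np.cos(w),np.sin(w)])
    print(b,((proj(S,np.r_[H+(125+140*np.cos(b))*u-18*n,105+140*np.sin(b)])-[315,130])*8).round())
E
```

```text
0.05 [276.5 108.9]
0.05 [295. 152.]
0.1 [295. 140.]
0.15 [296. 128.]
0.2 [296. 117.]
0.06 [268.1 116.8]
0.05 [301. 154.]
0.1 [301. 142.]
0.15 [302. 130.]
0.2 [302. 119.]
0.07 [260.3 124.3]
0.05 [307. 157.]
0.1 [307. 144.]
0.15 [308. 133.]
0.2 [308. 122.]
```

The bar is at about 0.09, already below the striker top (0.136) and in the slot. I'll keep lowering.

To row units: -1.9 mm / 400 = -0.0048, 1.7 mm / 400 = 0.0043.

```bash
python3 -m creep '[[-0.0015,0,0.0015,0],[-0.0033,0,0.0028,0],[-0.0048,0,0.0043,0],[-0.0048,0,0.0043,0]]'|grep -v ori; python3 f.py; python3 -m creep '[[-0.0015,0,0.0015,0],[-0.0033,0,0.003,0],[-0.0048,0,0.0045,0],[-0.0048,0,0.0045,0]]'|grep -v ori; python3 f.py
```

```text
t: 10.78
tcp_pos: [574.9, -136.3, 152.9]
wrist_force: [-3.4, -7.3, 8.1]
opening: 17.9
grasp_force: 24.0
F tool [-7.58 -2.64 -8.09] g est 0.0594 tau [-1.555  0.449 -0.008]
t: 11.12
tcp_pos: [574.7, -138.4, 151.2]
wrist_force: [-3.8, -9.3, 8.7]
opening: 17.8
grasp_force: 24.2
F tool [-9.63 -2.83 -8.71] g est 0.0594 tau [-1.697  0.505 -0.047]
```

To row units: -1.2 mm / 400 = -0.003, -0.6 mm / 400 = -0.0015.

```bash
python3 -m creep '[[-0.0015,0,0.0015,0],[-0.003,0,0.003,0],[-0.003,0,0.003,0]]'|grep -v ori; python3 f.py; python3 -m creep '[[0,0,0,0],[0,0,0,0],[0,0,0,0],[0,0,0,0]]' - 4|grep -v ori; python3 f.py
```

```text
t: 11.37
tcp_pos: [574.6, -139.6, 150.1]
wrist_force: [-3.2, -10.0, 9.9]
opening: 17.9
grasp_force: 24.3
F tool [-10.31  -2.12  -9.9 ] g est 0.0594 tau [-1.771  0.585  0.022]
t: 11.7
tcp_pos: [574.4, -138.9, 149.5]
wrist_force: [-1.5, -6.0, 5.0]
opening: 19.4
grasp_force: 4.8
F tool [-6.17 -0.84 -5.  ] g est 0.0593 tau [-1.24   0.327 -0.004]
```

Now open (the knob is 24 mm) and check that the gate stays.

```bash
python3 -m creep '[[0,0,0,0],[0,0,0,0],[0,0,0,0],[0,0,0,0]]' 32|grep -v ori; python3 f.py
python3 - <<'E'
from h import *
from station import r
S=r.snapshot("side"); cv2.imwrite("pics/o.png",cv2.resize(S["frame"][130:190,315:385],None,fx=8,fy=8,interpolation=cv2.INTER_CUBIC))
E
```

```text
t: 12.03
tcp_pos: [574.3, -138.1, 148.9]
wrist_force: [0.2, 0.1, 0.5]
opening: 31.6
grasp_force: 0.0
F tool [ 0.08  0.15 -0.53] g est 0.059 tau [-0.039 -0.008  0.   ]
```

View pics/o.png

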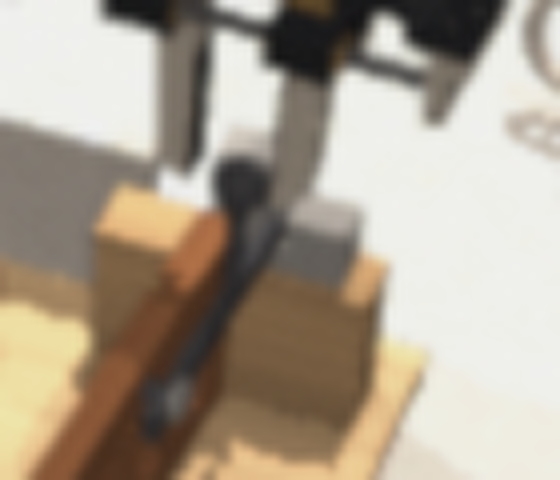

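The fingers are open, the ball at (242,182) is free, and the bar lies behind the striker. I'll open wider, retreat upwards and re-measure.

To row units: -100 mm / 400 = -0.25, -70 mm / 400 = -0.175.

```bash
python3 -m creep '[[0,0,0,0],[0,0,0,0],[0,0,-0.02,0],[0,0,-0.05,0],[0,0,-0.1,0],[0,0,-0.175,0],[0,0,-0.25,0],[0,0,-0.25,0]]' 45|grep -v ori; python3 -m creep '[[-0.05,0,0,0],[-0.125,0,0,0],[-0.225,0,0,0],[-0.325,0,0,0],[-0.4,0,0,0],[-0.475,0,0,0],[-0.55,0,0,0],[-0.55,0,0,0]]'|grep -v ori; python3 f.py
python3 - <<'E'
from h import *
from station import r
S=r.snapshot("side"); cv2.imwrite("pics/p.png",cv2.resize(S["frame"][120:195,300:400],None,fx=8,fy=8,interpolation=cv2.INTER_CUBIC))
for g,b in ((.06,0),(.06,.05),(.06,.13),(.09,0)): 
  w=YAW-g;u=np.array([np.sin(w),-np.cos(w)]);n=np.array([np.cos(w),np.sin(w)])
  print(g,b,[((proj(S,P)-[300,120])*8).round() for P in (knob(g,b),np.r_[H+(125+140*np.cos(b))*u-18*n,105+140*np.sin(b)])])
E
```

```text
t: 12.75
tcp_pos: [576.7, -139.2, 256.6]
wrist_force: [0.3, -0.0, 0.7]
opening: 44.9
grasp_force: 0.0
t: 13.42
tcp_pos: [550.4, -362.0, 249.6]
wrist_force: [0.4, -0.3, -0.7]
opening: 45.2
grasp_force: 0.0
F tool [-0.24  0.46  0.75] g est 0.0627 tau [-0.024 -0.096  0.001]
0.06 0 [array([352., 257.]), array([419., 247.])]
0.06 0.05 [array([350., 257.]), array([421., 234.])]
0.06 0.13 [array([345., 256.]), array([422., 215.])]
0.09 0 [array([365., 263.]), array([437., 254.])]
```

View pics/p.png

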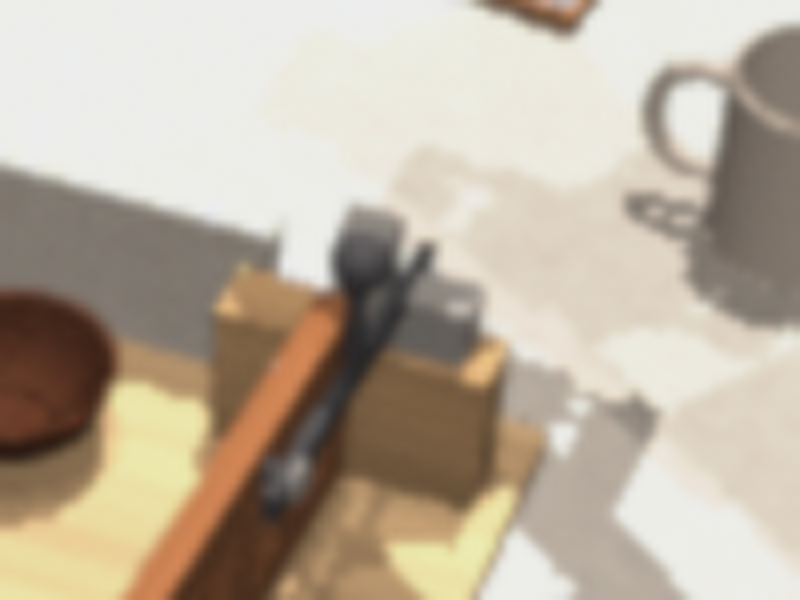

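The knob is at (363,258) and the tip at (428,246), as predicted for bar ≈ 0.0-0.02 and gate ≈ 0.065. The bar is down behind the striker. I'll let it settle, confirm nothing moves, and hand in.

```bash
python3 -m creep '[[0,0,0,0],[0,0,0,0],[0,0,0,0],[0,0,0,0],[0,0,0,0],[0,0,0,0],[0,0,0,0],[0,0,0,0]]'|head -1;python3 - <<'E'
from h import *
from station import r
a=cv2.imread("pics/p.png"); f=r.snapshot("side")["frame"]; b=cv2.resize(f[120:195,300:400],None,fx=8,fy=8,interpolation=cv2.INTER_CUBIC)
def cen(i):
    m=(cv2.cvtColor(i,cv2.COLOR_BGR2GRAY)[225:520,250:450]<70); return [np.argwhere(m[:,:]).mean(0), np.argwhere(m[:60,150:]).mean(0)]
print(cen(a),cen(b))
print(r.sign_off())
E
```

```text
t: 14.13
[array([166.10570484,  84.40645927]), array([57.75      ,  1.08333333])] [array([165.73849899,  84.45483546]), array([57.4375,  1.3125])]
the job is handed in; nothing more can be done
None
```

I lifted the bar over the striker, shut the gate and set the bar down in the catch slot. I then let go and handed the job in at about 14 s; the last pictures showed the bar level (about 0.0–0.02 rad), the gate held at about 0.06 rad and nothing moving, though no verdict came back.

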